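# Make up a culture kit and a sampling kit from the bench stock

## Robot

A 6-joint arm with a two-finger parallel gripper is mounted at the origin on a cart in front of the work surface, level with it; the furniture and walls round the work are solid. World frame = base frame: x ahead of the robot, y to its left, z up, the work surface at z = 0. Lengths are in m, angles in rad, forces in N, time in s.
With the tool pointing down it reaches from about 0.375 to 0.975 m from the base axis. Payload 3.8 kg.
Tool frame: the origin (TCP) lies midway between the tips of the shut fingers; the grasp point (between the pads) lies 19 mm behind it; z points along the fingers, y is the line along which they close (so a half turn about z gives the same grasp; the last joint's range is limited). The gripper opens to 85 mm and grips with 20 to 120 N. Pads are 22 mm wide; open, the fingers measure 114 mm over their backs; the gripper's body (76 mm by 85 mm) begins 54 mm behind the grasp point. The pads swing forward as they close: fully open they stand 13 mm farther back than shut.
Start: joints at [1.069, 0.264, 1.604, -0, 1.274, -0.037], TCP at [0.303, 0.603, 0.231] pointing down, gripper open.
Joint ranges: [-2.63, 2.63], [-0.94, 2.18], [0.31, 2.57], [-1.31, 4.45], [0, 2.66], [-2.55, 2.55]. Speed limits (rad/s): [2.57, 2.57, 3.14, 3.14, 3.14, 3.14].

## Interface

Orientations are given as a rotation vector (axis times angle).
In Python, from workcell import status, read_camera, workorder, masks_of gives the robot as it stands.
- The arm moves only by the tool drive_tool, never from a script. Its argument "rows" is a list of rows, each a list of 7 numbers: the turn, a rotation vector about the tool's x, y, z in degrees, then the shift along the tool's x, y, z in m, then the opening, from 0 (shut) to 1 (fully open). In form: [[ax, ay, az, tx, ty, tz, claw], ...]. A call has 1 to 8 rows; each row shifts and turns the commanded pose from where the row before left it, along the tool's axes as they then stand; what a row does not reach is not made up. A row lasts 1/12 s, in which the tool goes at most 41.7 mm and 7.16 degrees, less where a joint would pass 70% of its speed; a pose out of reach is approached as far as the arm can. A call is refused whole if a number of a shift passes 0.0417 or a number of a turn 7.16, either way. A call with a gripper value outside its range is refused whole. The fingers move at their own pace and stop on an object; "force" is the grip in N (left out, the last holds). Time passes only in rows, so rows that do not move let the fingers close. It gives the time, the measured TCP pose, the force, the opening and the grip force at its end, in the units of the state.
- status.read_state(): the state, without advancing time (a new reading comes with each control period).
- read_camera(name): name is "scene" or "top" or "wrist"; returns a dict with "color" (420x560x3 uint8, red, green, blue), "intrinsics" (3x3 intrinsics, pixels), "D" ([k1, k2, p1, p2, k3] as OpenCV has them; the pictures are not rectified), "world_from_camera" (4x4, takes a point from camera to world coordinates); the wrist camera has in their place "mount" (4x4, takes a point from camera to tool coordinates, whose origin is the TCP and whose axes are the flange's). Camera axes: x right, y up, looking along -z (the intrinsics and any distortion apply to the point x, -y, -z); pixel columns grow to the right and rows downward; lengths in m; the calibration is good to about 2 mm. A picture is of the moment at which its call begins: read the wrist's pose just before it. There is no depth.
- workorder.finish_job(): hands the job in; it is judged then, once.
Trained networks look in a picture, given as the dict that the camera call returned (one of the last four; its "shot" number tells which), for a name from the list of things; names that differ only in an ending like _2 or _b are one class to them, and where a whole thing is asked for, a point or a joint stands for the part that bears it (a point fixed in the world has none). Each returns a list of dicts, best first, with "score" (0 to 1); they miss things now and then, are a little off and sometimes report something else, mostly with a low value. They report only what shows in the picture. A call takes as long as a camera call.
- masks_of(picture, name): "mask" (420x560 bool, what is visible of it) and "bbox" ([left, top, right, bottom] in pixels, round what is visible of it).
The state is a dict: "time": time; "q": joint angles; "joint_vel": joint speeds; "joint_torque": joint torques, N m; "tool_pos": TCP position; "tcp_rot": TCP orientation; "wrist_force": force on the tool from outside, world axes, zero at the start; "torque": the same for the moment, N m; "width": opening from 0.0 (shut) to 1.0 (fully open); "grip_force": force on a finger pad.
Only numpy, scipy, OpenCV 4.12 (cv2) and the standard library are available. Lean on these libraries where they do the work, as an engineer would, in place of code of your own. Each camera call takes 0.05 s, during which the arm holds its last target. There are 200 camera calls.

## Task

Make up the two kits from the stock on the bench. The culture kit, in the tray with the round dish seat, gets the petri dish lying flat on the seat between its lugs and one of the two tall screw-cap tubes standing in the tube well; the sampling kit, in the tray with the pen rest, gets the marker lying in both notches of the rest, the other tall tube standing in the tall well and the short amber vial standing in the low well. Keep dish, tubes and vial upright on the way and leave the flask, the beaker and the roll of tape where they are.

Things in the scene. Friction and masses are not known exactly. Their poses are not given: they have to be found in the camera images.
- culture_tray: Culture tray, grey, fixed, 110 (x) by 200 mm (y), rim 12 high; origin mid-underside. Dish seat at x 0, y -45: face radius 34, 14 mm above bench; 4 lugs on the diagonals, 6 mm above the face, inner sides on a 74 mm circle, 28 mm finger gaps between them towards +-x, +-y. Tall tube well at x 0, y +62: bore 44, outside 50, foot 62; floor 6, top 46 mm above bench.
- sampling_tray: Sampling tray, grey, fixed, 150 (x) by 180 mm (y), rim 12 high; origin mid-underside. Pen rest: two V blocks 14 thick at x -45, y -45 and +45; V 38 wide at top, 32 mm above bench; pen lies along y, middle at y 0, underside 17 mm up, free for fingers between blocks. Wells (bore 44, outside 50, foot 62, floor 6 mm): tall, top 46 mm up, at x 36, y +50; low, top 22 mm up, at x 36, y -50.
- dish: Closed clear petri dish with pale agar, 58 mm diameter, 16 mm high (13 mm to grip, 55 mm wide there), 0.03 kg; origin at the centre of its underside, z up. It is gripped across its rim.
- tube_a: Tall 50 ml self-standing screw-cap tube, blue cap, 116 mm high, barrel 28 mm, cap 34 mm diameter, about 0.05 kg; origin at the centre of its underside, z up. Its twin is tube_b; either may go into either kit. It is gripped by the barrel below the cap (the barrel can be gripped up to 100 mm height).
- tube_b: Tall 50 ml self-standing screw-cap tube like tube_a, but with an orange cap: 116 mm high, barrel 28 mm; origin at the centre of its underside, z up.
- vial: Short amber screw-cap vial with a red cap, 62 mm high, body 28 mm diameter up to 50 mm height, cap 24 mm, about 0.04 kg; origin at the centre of its underside, z up.
- marker: Black and white marker pen lying on the bench, 135 mm long along its own y, 17 mm wide, 16 mm high, about 0.02 kg; origin at the middle of its underside as it lies at the start. Which end points where does not matter.
- flask: Bystander: conical 250 ml flask with pink medium, 83 mm diameter, 133 mm high, at the far left of the work; origin at the centre of its underside. To be left alone.
- beaker: Bystander: empty 100 ml glass beaker, 52 mm diameter, 68 mm high, at the left of the work; origin at the centre of its underside. To be left alone.
- tape: Bystander: roll of tape lying flat, 100 mm diameter, 25 mm high, to the left of the work; origin at the centre of its underside. To be left alone.

How it is judged:
By the outcome, as a careful person would: the job done as asked, in the order asked, and still so for the second after the job is handed in, with the robot touching nothing.
It also fails if it takes over 115 s, if anything falls off the work surface, if the arm or the gripper's body presses on something with over 40 N, if the wrist force passes 120 N, or if a joint passes its speed limit or range.

## Working session

There is one attempt and no reset: what is moved stays moved. The work goes in short steps, Python scripts to look and compute and a tool call to move; the robot and the scene stay as the last step left them, time stands still between calls to the robot, and variables do not carry over. Pictures are saved under pics/ and viewed, at most 16 in all, crops included, and the job is handed in when it is done.

Besides the shell and the picture viewer there is one more tool, called after "Call:" as name([rows], argument=value, ...), one row to a line, values as JSON. drive_tool: Moves the arm, as the interface text tells. Its arguments: {"type":"object","properties":{"rows":{"type":"array"},"force":{"type":"number"}},"required":["rows"]}

```bash
ls; mkdir -p pics
cat > h.py <<'E'
import numpy as np, cv2
from scipy.spatial.transform import Rotation as R
from workcell import status, read_camera, workorder, masks_of
def shot(name):
    s=status.read_state(); p=read_camera(name)
    if 'mount' in p:
        T=np.eye(4); T[:3,:3]=R.from_rotvec(s['tcp_rot']).as_matrix(); T[:3,3]=s['tool_pos']
        p['W']=T@np.array(p['mount'])
    else: p['W']=np.array(p['world_from_camera'])
    return p
def px2w(p,uv,z):
    uv=np.asarray(uv,float).reshape(-1,1,2)
    n=cv2.undistortPoints(uv,np.array(p['intrinsics'],float),np.array(p['D'],float)).reshape(-1,2)
    d=np.c_[n[:,0],-n[:,1],-np.ones(len(n))]@p['W'][:3,:3].T
    o=p['W'][:3,3]; return o+d*((z-o[2])/d[:,2])[:,None]
def w2px(p,X):
    X=np.atleast_2d(X); c=(X-p['W'][:3,3])@p['W'][:3,:3]; c=c*[1,-1,-1]
    return cv2.projectPoints(c,np.zeros(3),np.zeros(3),np.array(p['intrinsics'],float),np.array(p['D'],float))[0].reshape(-1,2)
def save(p,f): cv2.imwrite('pics/'+f,cv2.cvtColor(p['color'],cv2.COLOR_RGB2BGR))
E
python3 - <<'E'
from h import *
s=status.read_state(); print(s['time'],s['tool_pos'],s['tcp_rot'])
for n in('top','scene'):
    p=shot(n); save(p,n+'0.png'); print(n,p['W'][:3,3].round(3),(-p['W'][:3,2]).round(2))
    for k in['culture_tray','sampling_tray','dish','tube_a','vial','marker','flask','beaker','tape']:
        for m in masks_of(p,k)[:3]:
            if m['score']<.3: continue
            v,u=np.nonzero(m['mask']); c=(u.mean(),v.mean())
            print(k,round(m['score'],2),np.array(m['bbox']).round().tolist(),np.round(c,1),'z0:',px2w(p,c,0)[0].round(3)[:2])
E
```

```text
pics
0.0 [0.30221985 0.6027371  0.22994234] [-0.72347244 -3.05653657  0.00343772]
top [0.344 0.176 1.194] [ 0.15  0.02 -0.99]
culture_tray 0.91 [365.0, 162.0, 446.0, 212.0] [404.5 184.6] z0: [ 0.611 -0.156]
dish 0.62 [319.0, 165.0, 343.0, 183.0] [330.8 172.4] z0: [0.645 0.051]
dish 0.58 [366.0, 161.0, 448.0, 209.0] [404.9 184.7] z0: [ 0.611 -0.157]
tube_a 0.56 [445.0, 235.0, 471.0, 249.0] [456.8 240.9] z0: [ 0.453 -0.294]
tube_a 0.48 [389.0, 248.0, 412.0, 260.0] [398.9 253.6] z0: [ 0.417 -0.134]
vial 0.55 [365.0, 160.0, 444.0, 210.0] [405.  184.9] z0: [ 0.61  -0.158]
vial 0.51 [202.0, 245.0, 211.0, 258.0] [206.2 249.4] z0: [0.424 0.398]
marker 0.5 [250.0, 241.0, 260.0, 273.0] [253.6 257. ] z0: [0.404 0.266]
flask 0.45 [138.0, 171.0, 148.0, 194.0] [139.9 181.3] z0: [0.616 0.595]
beaker 0.72 [445.0, 236.0, 474.0, 248.0] [457.  240.7] z0: [ 0.454 -0.295]
beaker 0.65 [149.0, 244.0, 176.0, 264.0] [162.5 254.2] z0: [0.41  0.519]
tape 0.82 [113.0, 210.0, 153.0, 243.0] [130.2 226. ] z0: [0.488 0.615]
scene [-0.034 -0.293  0.84 ] [ 0.51  0.43 -0.75]
culture_tray 0.62 [350.0, 216.0, 439.0, 291.0] [394.9 251.7] z0: [ 0.61  -0.158]
sampling_tray 0.57 [246.0, 204.0, 334.0, 278.0] [289.2 240.2] z0: [0.462 0.07 ]
dish 0.7 [332.0, 263.0, 354.0, 299.0] [341.1 281.1] z0: [ 0.449 -0.101]
dish 0.57 [326.0, 195.0, 345.0, 213.0] [335.  202.5] z0: [0.648 0.055]
tube_a 0.7 [394.0, 293.0, 423.0, 330.0] [408.  310.8] z0: [ 0.484 -0.264]
tube_a 0.65 [332.0, 262.0, 353.0, 298.0] [340.9 280.9] z0: [ 0.449 -0.1  ]
vial 0.55 [187.0, 172.0, 200.0, 193.0] [192.2 182.5] z0: [0.438 0.418]
marker 0.55 [208.0, 199.0, 249.0, 221.0] [228.3 208.8] z0: [0.435 0.265]
flask 0.73 [191.0, 102.0, 217.0, 147.0] [201.  126.4] z0: [0.635 0.596]
beaker 0.76 [152.0, 153.0, 173.0, 180.0] [162.  166.1] z0: [0.424 0.541]
tape 0.58 [146.0, 133.0, 180.0, 154.0] [163.2 143.1] z0: [0.496 0.625]
```

View pics/top0.png

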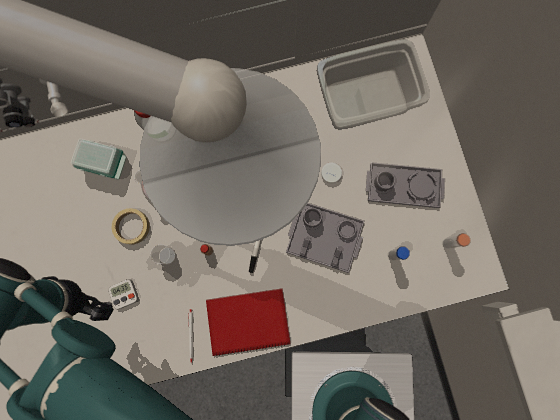

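View pics/scene0.png

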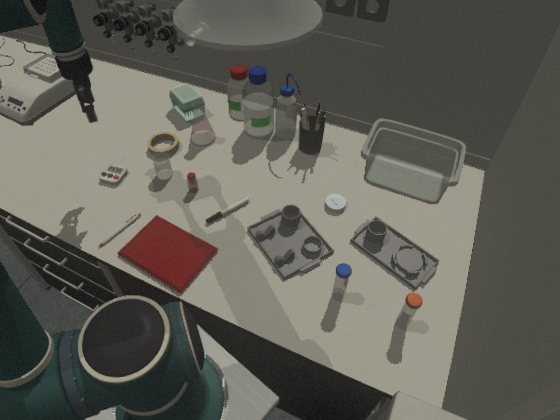

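Run:
```python
from h import *
def tri(pa,ua,pb,ub):
    A=[];b=[]
    def ray(p,u):
        q=px2w(p,u,0)[0]; o=p['W'][:3,3]; d=(q-o)/np.linalg.norm(q-o); return o,d
    M=np.zeros((3,3));v=np.zeros(3);rs=[ray(pa,ua),ray(pb,ub)]
    for o,d in rs:
        P=np.eye(3)-np.outer(d,d);M+=P;v+=P@o
    X=np.linalg.solve(M,v);return X.round(3),[round(float(np.linalg.norm(np.cross(X-o,d))),3) for o,d in rs]
t=shot('top');s=shot('scene')
print('lamp right',tri(t,(321,152),s,(323,15)),'left',tri(t,(139,155),s,(173,15)),'bottom',tri(t,(228,244),s,(248,42)))
for n,p in(('top',t),('scene',s)):
    for k in['culture_tray','sampling_tray']:
        ms=masks_of(p,k)
        if not ms: continue
        c=max(cv2.findContours(ms[0]['mask'].astype(np.uint8),0,2)[0],key=len).reshape(-1,2)
        w=px2w(p,c,0.012)[:,:2]; r=cv2.minAreaRect((w*1000).astype(np.float32)); print(n,k,round(ms[0]['score'],2),r)
    for k in ['marker']:
        for m in masks_of(p,k)[:1]:
            w=px2w(p,np.argwhere(m['mask'])[:,::-1],0.01)[:,:2]; print(n,k,cv2.minAreaRect((w*1000).astype(np.float32)))
# caps
print('blue',tri(t,(403,253),s,(344,270)),'orange',tri(t,(463.5,240),s,(414,300)),'red',tri(t,(205,249),s,(191.5,176)))
print('wells top',px2w(t,[(386,180)],.046),px2w(t,[(312,216),],.046),px2w(t,[(347,231)],.022),'seat',px2w(t,[(421.5,186)],.014),'dish',px2w(t,[(331.5,173.5)],.016))
print('S wells',px2w(s,[(376,227),(291,212)],.046),px2w(s,[(312,243)],.022),'seat',px2w(s,[(408,261)],.014),'dish',px2w(s,[(335,202)],.014))
q=status.read_state();print(R.from_rotvec(q['tcp_rot']).as_matrix().round(3))
p=shot('wrist');print(np.array(p['mount']).round(3),p['intrinsics'])
def crop(p,b,f):
    x0,y0,x1,y1=b;i=cv2.resize(p['color'][y0:y1,x0:x1],None,fx=4,fy=4,interpolation=2);cv2.imwrite('pics/'+f,i[:,:,::-1])
crop(t,(280,140,480,285),'topc.png')
```

```text
lamp right (array([0.553, 0.111, 0.539]), [0.016, 0.016]) left (array([0.535, 0.456, 0.458]), [0.03, 0.03]) bottom (array([0.434, 0.233, 0.496]), [0.051, 0.051])
top culture_tray 0.93 ((607.571044921875, -154.11590576171875), (218.37013244628906, 114.16706085205078), 84.72953033447266)
top sampling_tray 0.64 ((461.532958984375, 69.79023742675781), (200.8049774169922, 155.30410766601562), 72.3546371459961)
top marker ((406.82611083984375, 264.7547912597656), (12.558998107910156, 78.65275573730469), 77.92716979980469)
scene culture_tray 0.58 ((603.5541381835938, -154.75662231445312), (216.06129455566406, 118.63594818115234), 84.86145782470703)
scene sampling_tray 0.72 ((460.2697448730469, 70.77865600585938), (199.24537658691406, 155.6158905029297), 71.82091522216797)
scene marker ((425.78216552734375, 259.23260498046875), (18.376895904541016, 130.28684997558594), 79.54234313964844)
blue (array([ 0.412, -0.116,  0.111]), [0.0, 0.0]) orange (array([ 0.445, -0.266,  0.112]), [0.0, 0.0]) red (array([0.421, 0.391, 0.056]), [0.0, 0.0])
wells top [[ 0.6132125  -0.09370188  0.046     ]] [[0.51288916 0.10747188 0.046     ]] [[0.47573905 0.01076536 0.022     ]] seat [[ 0.60417544 -0.19924594  0.014     ]] dish [[0.63801779 0.05080294 0.016     ]]
S wells [[ 0.61061321 -0.09074108  0.046     ]
 [ 0.50814634  0.10380593  0.046     ]] [[0.47980534 0.01186997 0.022     ]] seat [[ 0.59623886 -0.19960491  0.014     ]] dish [[0.63811319 0.0503156  0.014     ]]
[[-0.894  0.448  0.   ]
 [ 0.448  0.894  0.   ]
 [-0.     0.    -1.   ]]
[[ 0.001  0.948  0.318  0.082]
 [ 1.    -0.    -0.001 -0.001]
 [-0.     0.318 -0.948 -0.142]
 [ 0.     0.     0.     1.   ]] [[348.65122583   0.         285.72583249]
 [  0.         348.65122583 215.93316814]
 [  0.           0.           1.        ]]
```

View pics/topc.png

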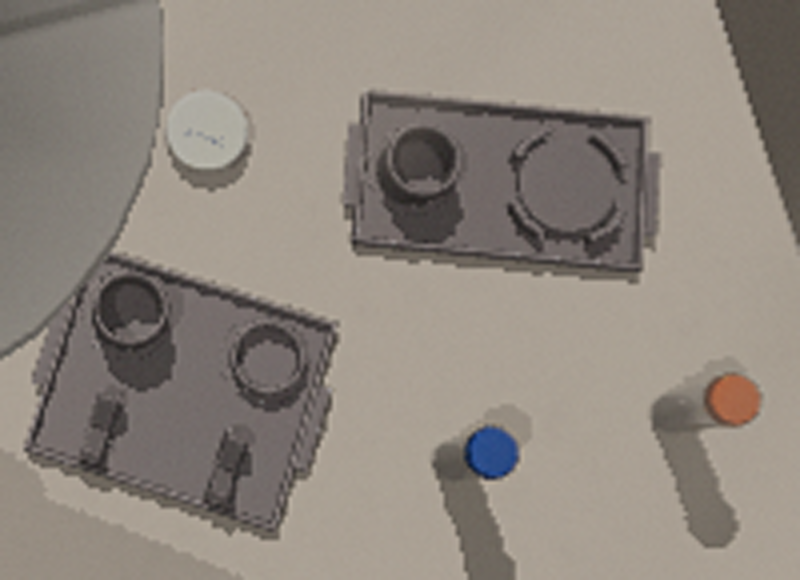

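Top crop: the dish is at about (331,173) and the culture tray at (405,185), with its well on the left and its seat on the right. The sampling tray is at (326,237), with its pen rest on the robot side, the tall well on the left and the low well on the right. The blue cap is at (403,253) and the orange cap at (463,240). A lamp hangs at roughly z 0.46–0.5 over (0.54, 0.28), so I'll stay low near it. Both cameras agree on the tray poses, so I'm starting to move.

Call:
drive_tool([
  [0,0,-5.3,0,0,0.02,1],
  [0,0,-5.3,0,0,0.02,1],
  [0,0,-5.3,0,0,0.02,1],
  [0,0,-5.4,0,0,0.02,1],
  [0,0,0,-0.01,-0.036,0,1],
  [0,0,0,-0.01,-0.036,0,1],
  [0,0,0,-0.01,-0.036,0,1],
  [0,0,0,-0.01,-0.036,0,1],
], force=40)

```text
time: 2.12
tool_pos: [0.3289, 0.4548, 0.1507]
tcp_rot: [-0.145, -3.138, 0.001]
wrist_force: [0.6, -1.1, 0.2]
width: 1.0
grip_force: 0.0
```

```bash
cat >> h.py <<'E'
def go(x,y,z,az,st=None):
    s=status.read_state(); M=R.from_rotvec(s['tcp_rot']).as_matrix(); p=np.array(s['tool_pos'])
    a=np.degrees(np.arctan2(M[1,1],M[0,1])); d=M.T@(np.array([x,y,z])-p)
    t=np.radians(az); Y=np.array([np.cos(t),np.sin(t),0]);Z=np.array([0,0,-1.]);X=np.cross(Y,Z)
    d2=np.c_[X,Y,Z].T@(np.array([x,y,z])-p)
    print('t',round(s['time'],2),'pos',p.round(4),'az',a.round(1),'tilt',M[:,2].round(3),'| turn z',round(a-az,1),'shift now',d.round(4),'shift after turn',d2.round(4),'rows',np.ceil(abs(d2).max()/.04),'grip',round(s['width'],3),round(s['grip_force'],1),'q6',round(s['q'][5],2))
E
python3 -c "
from h import *
go(.40,.05,.15,84.7); go(.56,.05,.12,84.7)"
```

```text
t 2.12 pos [0.3289 0.4548 0.1507] az 84.7 tilt [-0.    -0.001 -1.   ] | turn z 0.0 shift now [-0.1081 -0.3966  0.001 ] shift after turn [-0.1082 -0.3965  0.0007] rows 10.0 grip 1.0 0.0 q6 -0.58
t 2.12 pos [0.3289 0.4548 0.1507] az 84.7 tilt [-0.    -0.001 -1.   ] | turn z 0.0 shift now [-0.2674 -0.3818  0.0309] shift after turn [-0.2675 -0.3818  0.0307] rows 10.0 grip 1.0 0.0 q6 -0.58
```

Call:
drive_tool([
  [0,0,0,-0.01,-0.036,0,1],
  [0,0,0,-0.01,-0.036,0,1],
  [0,0,0,-0.01,-0.036,0,1],
  [0,0,0,-0.01,-0.036,0,1],
  [0,0,0,-0.01,-0.036,0,1],
  [0,0,0,-0.01,-0.036,0,1],
  [0,0,0,-0.01,-0.036,0,1],
  [0,0,0,-0.01,-0.036,0,1],
])

```text
time: 2.78
tool_pos: [0.382, 0.1605, 0.1517]
tcp_rot: [0.145, 3.137, 0.001]
wrist_force: [0.8, 0.6, 0.0]
width: 1.001
grip_force: 0.0
```

Call:
drive_tool([
  [0,0,0,-0.01,-0.036,0,1],
  [0,0,0,-0.01,-0.036,0,1],
  [0,0,0,-0.01,-0.036,0,1],
  [0,0,0,-0.035,0.003,0,1],
  [0,0,0,-0.035,0.003,0,1],
  [0,0,0,-0.035,0.003,0,1],
  [0,0,0,-0.035,0.003,0,1],
  [0,0,0,-0.035,0.003,0,1],
])

```text
time: 3.45
tool_pos: [0.5791, 0.05, 0.1514]
tcp_rot: [0.147, 3.138, 0.0]
wrist_force: [-0.9, -0.3, 0.5]
width: 1.001
grip_force: 0.0
```

Run:
```python
from h import *
p=shot('wrist'); save(p,'w1.png')
for m in masks_of(p,'dish')[:2]:
    v,u=np.nonzero(m['mask']); w=px2w(p,np.c_[u,v],.014)[:,:2]*1000
    print(m['score'],m['bbox'],cv2.minEnclosingCircle(w.astype(np.float32)),w.mean(0))
go(.638,.0505,.12,84.7)
```

```text
0.94 [263.1, 238.1, 325.8, 297.9] ((638.6666259765625, 51.446041107177734), 31.395322799682617) [638.15997208  51.07753011]
t 3.55 pos [0.5825 0.0501 0.1512] az 84.6 tilt [ 0.003  0.    -1.   ] | turn z -0.1 shift now [-0.0552  0.0056  0.0314] shift after turn [-0.0553  0.0055  0.0312] rows 2.0 grip 1.003 0.0 q6 -1.43
```

View pics/w1.png

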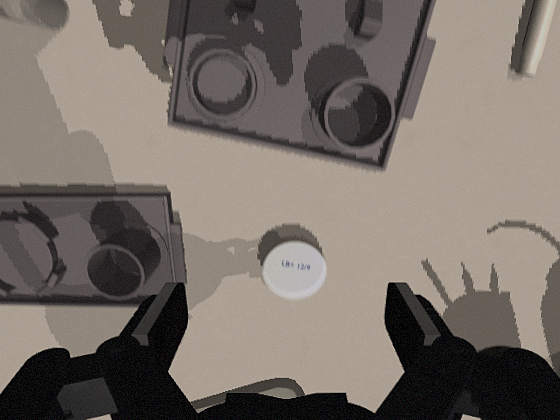

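The dish is at (294,269) between the open fingers, and the network places it at (0.6385, 0.051). The wells are visible at (222,82), (355,115) and (116,270). Descending on the dish.

Call:
drive_tool([
  [0,0,0,-0.028,0.003,0.02,1],
  [0,0,0,-0.028,0.003,0.02,1],
  [0,0,0,0,0,0.035,1],
  [0,0,0,0,0,0.035,1],
  [0,0,0,0,0,0.02,1],
  [0,0,0,0,0,0,1],
  [0,0,0,0,0,0,1],
])

```text
time: 4.13
tool_pos: [0.6317, 0.0512, 0.0199]
tcp_rot: [-0.146, -3.134, 0.001]
wrist_force: [0.4, -0.8, 0.8]
width: 1.0
grip_force: 0.0
```

Run:
```python
from h import *
go(.6385,.051,.001,84.7)
p=shot('wrist')
for (c,z) in ((222,82),.022),((355,115),.046),((116,270),.046): pass
```

```text
t 4.13 pos [0.6317 0.0512 0.0199] az 84.7 tilt [-0.004 -0.    -1.   ] | turn z -0.0 shift now [-0.0068  0.0004  0.0189] shift after turn [-0.0068  0.0004  0.0189] rows 1.0 grip 1.0 0.0 q6 -1.44
```

Call:
drive_tool([
  [0,0,0,-0.005,0,0.012,1],
  [0,0,0,0,0,0.006,1],
  [0,0,0,0,0,0,1],
])

```text
time: 4.43
tool_pos: [0.6389, 0.0508, 0.0033]
tcp_rot: [0.146, 3.138, 0.0]
wrist_force: [-1.1, -1.0, -0.9]
width: 1.001
grip_force: 0.0
```

Call:
drive_tool([
  [0,0,0,0,0,0,0.4],
  [0,0,0,0,0,0,0.4],
  [0,0,0,0,0,0,0.4],
  [0,0,0,0,0,0,0.4],
  [0,0,0,0,0,0,0.4],
  [0,0,0,0,0,0,0.4],
], force=40)

```text
time: 4.93
tool_pos: [0.6395, 0.0508, 0.0044]
tcp_rot: [0.146, 3.136, 0.0]
wrist_force: [-2.0, -0.4, 5.4]
width: 0.613
grip_force: 42.0
```

Run:
```python
from h import *
go(.602,-.199,.08,84.7)
```

```text
t 4.93 pos [0.6395 0.0508 0.0044] az 84.7 tilt [ 0.002  0.    -1.   ] | turn z -0.0 shift now [ 0.014  -0.2522 -0.0756] shift after turn [ 0.0143 -0.2522 -0.0756] rows 7.0 grip 0.613 42.0 q6 -1.44
```

Call:
drive_tool([
  [0,0,0,0,0,-0.015,0.4],
  [0,0,0,0,0,-0.03,0.4],
  [0,0,0,0,0,-0.035,0.4],
  [0,0,0,0,-0.02,0,0.4],
  [0,0,0,0.002,-0.036,0,0.4],
  [0,0,0,0.002,-0.036,0,0.4],
  [0,0,0,0.003,-0.036,0,0.4],
  [0,0,0,0.003,-0.036,0,0.4],
])

```text
time: 5.6
tool_pos: [0.6128, -0.1127, 0.0831]
tcp_rot: [-0.145, -3.138, -0.0]
wrist_force: [-0.1, 0.2, -0.9]
width: 0.614
grip_force: 41.9
```

Call:
drive_tool([
  [0,0,0,0.002,-0.036,0,0.4],
  [0,0,0,0.002,-0.03,0,0.4],
  [0,0,0,0,-0.015,0,0.4],
  [0,0,0,0,0,0,0.4],
  [0,0,0,0,0,0,0.4],
])

```text
time: 6.02
tool_pos: [0.6017, -0.1922, 0.0829]
tcp_rot: [-0.149, -3.138, -0.001]
wrist_force: [-0.4, 0.3, -0.1]
width: 0.613
grip_force: 41.9
```

Run:
```python
from h import *
go(.602,-.199,.04,84.7)
p=shot('wrist'); save(p,'w2.png')
for k,h in (('culture_tray',.012),('dish',.07)):
  for m in masks_of(p,k)[:2]:
    v,u=np.nonzero(m['mask']); w=px2w(p,np.c_[u,v],h)[:,:2]*1000
    print(k,m['score'],m['bbox'],cv2.minAreaRect(w.astype(np.float32)),w.mean(0))
```

```text
t 6.02 pos [ 0.6017 -0.1922  0.0829] az 84.5 tilt [-0.     0.001 -1.   ] | turn z -0.2 shift now [-0.001  -0.0068  0.0429] shift after turn [-0.001  -0.0067  0.0429] rows 2.0 grip 0.613 41.9 q6 -1.83
culture_tray 0.83 [176.2, 150.1, 511.9, 303.7] ((605.7705688476562, -154.13893127441406), (217.50418090820312, 109.99028015136719), 84.7004623413086) [ 593.75148769 -145.81249513]
dish 0.66 [227.0, 232.8, 346.7, 356.5] ((615.1573486328125, -194.04393005371094), (62.26951217651367, 72.8126449584961), 85.41748046875) [ 613.58480039 -193.77637595]
```

View pics/w2.png

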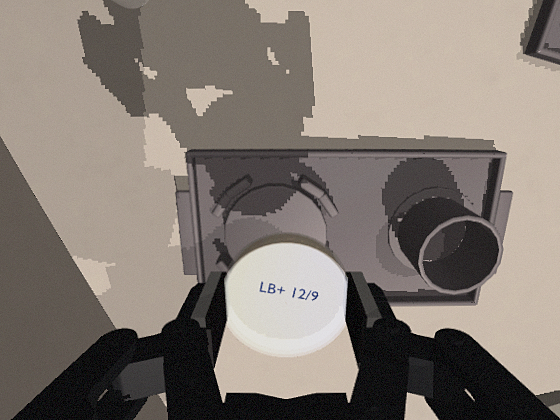

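The dish is held level between the fingers at (287,299), and the seat with its lugs shows at (275,215). The tray rectangle from this view gives the seat at (0.6016, -0.199), which agrees with the other cameras.

Call:
drive_tool([
  [0,0,0,-0.0015,-0.0066,0.01,0.4],
  [0,0,0,0,0,0.02,0.4],
  [0,0,0,0,0,0.015,0.4],
  [0,0,0,0,0,0,0.4],
  [0,0,0,0,0,0,0.4],
])

```text
time: 6.58
tool_pos: [0.6017, -0.1974, 0.0365]
tcp_rot: [-0.144, -3.135, -0.002]
wrist_force: [0.4, 0.2, 0.2]
width: 0.612
grip_force: 42.0
```

Run:
```python
from h import *
go(.6026,-.199,.0195,84.7)
p=shot('wrist'); save(p,'w3.png')
i=p['color'].copy()
t=np.radians(84.7);Y=np.array([np.cos(t),np.sin(t)]);X=np.array([Y[1],-Y[0]])
th=np.linspace(0,2*np.pi,60)
c=np.array([.6058,-.1541])-.045*Y
for r,h in((.037,.02),(.034,.014)):
    w=np.c_[c+r*np.c_[np.cos(th),np.sin(th)],np.full(60,h)]
    cv2.polylines(i,[w2px(p,w).astype(np.int32)],True,(255,0,0),1)
cv2.imwrite('pics/w3.png',i[:,:,::-1])
```

```text
t 6.58 pos [ 0.6017 -0.1974  0.0365] az 84.7 tilt [-0.003  0.001 -1.   ] | turn z 0.0 shift now [-0.0011 -0.0015  0.017 ] shift after turn [-0.0011 -0.0015  0.017 ] rows 1.0 grip 0.612 42.0 q6 -1.84
```

View pics/w3.png

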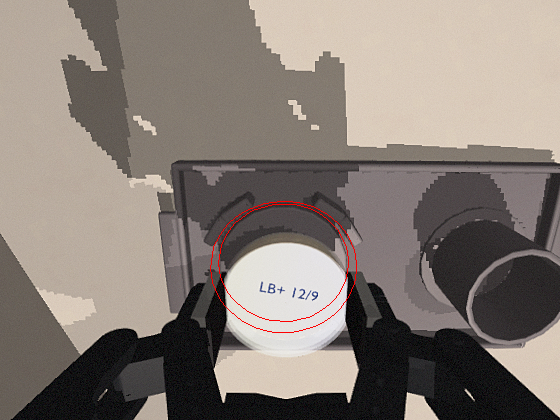

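Call:
drive_tool([
  [0,0,0,-0.001,-0.002,0.009,0.4],
  [0,0,0,0,0,0.006,0.4],
  [0,0,0,0,0,0.002,0.4],
  [0,0,0,0,0,0,0.4],
  [0,0,0,0,0,0,0.4],
])

```text
time: 7.05
tool_pos: [0.6035, -0.2007, 0.0212]
tcp_rot: [-0.146, -3.138, -0.0]
wrist_force: [0.1, -0.6, -0.4]
width: 0.615
grip_force: 42.0
```

```bash
python3 -c "
from h import *
go(.6026,-.199,.0185,84.7)"
```

```text
t 7.05 pos [ 0.6035 -0.2007  0.0212] az 84.7 tilt [-0.  0. -1.] | turn z -0.0 shift now [0.0011 0.0016 0.0027] shift after turn [0.0011 0.0016 0.0027] rows 1.0 grip 0.615 42.0 q6 -1.84
```

Call:
drive_tool([
  [0,0,0,0.001,0.0015,0.0025,0.4],
  [0,0,0,0,0,0,0.4],
  [0,0,0,0,0,0,0.8],
  [0,0,0,0,0,0,0.8],
  [0,0,0,0,0,0,0.8],
  [0,0,0,0,0,-0.02,0.9],
  [0,0,0,0,0,-0.035,1],
  [0,0,0,0,0,-0.035,1],
])

```text
time: 7.72
tool_pos: [0.6011, -0.1985, 0.1079]
tcp_rot: [-0.146, -3.134, -0.002]
wrist_force: [0.9, -0.3, 0.1]
width: 0.999
grip_force: 0.0
```

Call:
drive_tool([
  [0,0,0,0.035,0,-0.03,1],
  [0,0,0,0.035,0,-0.03,1],
  [0,0,0,0,0,0,1],
])

```text
time: 7.97
tool_pos: [0.5391, -0.194, 0.1696]
tcp_rot: [0.146, 3.132, -0.005]
wrist_force: [1.3, 0.6, -0.3]
width: 0.998
grip_force: 0.0
```

Run:
```python
from h import *
p=shot('wrist'); save(p,'w4.png')
for k,h in (('dish',.03),('tube_a',.116)):
  for m in masks_of(p,k)[:2]:
    v,u=np.nonzero(m['mask']); w=px2w(p,np.c_[u,v],h)[:,:2]*1000
    print(k,m['score'],m['bbox'],cv2.minEnclosingCircle(w.astype(np.float32)),w.mean(0))
go(.445,-.266,.17,84.7)
go(.445,-.266,.17,60)
go(.412,-.116,.17,84.7)
```

```text
dish 0.81 [259.1, 238.6, 317.8, 296.4] ((600.6964721679688, -200.64222717285156), 31.260499954223633) [ 600.38420471 -199.61965172]
tube_a 0.68 [350.0, 0.0, 449.7, 52.1] ((422.7783203125, -126.19133758544922), 25.498699188232422) [ 423.31492628 -129.37701715]
tube_a 0.59 [459.7, 0.0, 560.0, 167.3] ((461.75390625, -51.74834442138672), 48.03239822387695) [459.5414532  -61.09098785]
t 8.12 pos [ 0.5402 -0.1934  0.1636] az 84.7 tilt [ 0.002 -0.001 -1.   ] | turn z -0.0 shift now [ 0.088  -0.0812 -0.0066] shift after turn [ 0.088  -0.0811 -0.0064] rows 3.0 grip 0.997 0.0 q6 -1.86
t 8.12 pos [ 0.5402 -0.1934  0.1636] az 84.7 tilt [ 0.002 -0.001 -1.   ] | turn z 24.7 shift now [ 0.088  -0.0812 -0.0066] shift after turn [ 0.0461 -0.1105 -0.0064] rows 3.0 grip 0.997 0.0 q6 -1.86
t 8.12 pos [ 0.5402 -0.1934  0.1636] az 84.7 tilt [ 0.002 -0.001 -1.   ] | turn z -0.0 shift now [ 0.1348  0.0651 -0.0067] shift after turn [ 0.1348  0.0652 -0.0064] rows 4.0 grip 0.997 0.0 q6 -1.86
```

View pics/w4.png

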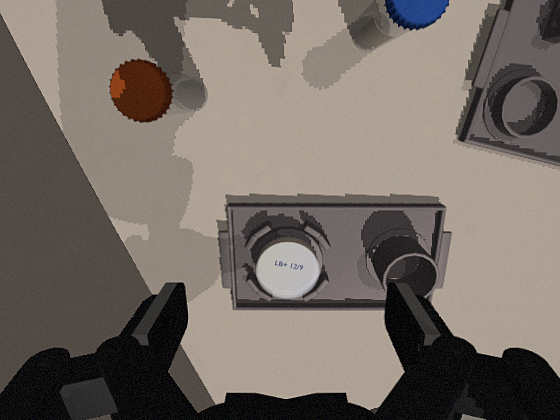

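The dish sits between its lugs at (290,268). The orange cap is at (141,90). Going over the orange tube next.

Call:
drive_tool([
  [0,0,0,0.015,-0.02,0,1],
  [0,0,0,0.015,-0.02,0,1],
  [0,0,0,0.01,-0.02,0,1],
  [0,0,0,0.008,-0.02,0,1],
  [0,0,0,0,0,0,1],
  [0,0,0,0,0,0,1],
])

```text
time: 8.62
tool_pos: [0.4842, -0.2687, 0.161]
tcp_rot: [-0.149, -3.136, -0.003]
wrist_force: [0.6, 0.3, 0.3]
width: 1.004
grip_force: 0.0
```

Run:
```python
from h import *
go(.445,-.266,.17,84.7)
p=shot('wrist')
h=cv2.cvtColor(p['color'],cv2.COLOR_RGB2HSV)
o=((h[...,0]<16)&(h[...,1]>150)&(h[...,2]>60)).astype(np.uint8)
n,l,st,c=cv2.connectedComponentsWithStats(o)
for j in range(1,n):
    if st[j,4]>300:
        v,u=np.nonzero(l==j); w=px2w(p,np.c_[u,v],.116)[:,:2]*1000
        print('cap',st[j],c[j],cv2.minEnclosingCircle(w.astype(np.float32)))
for m in masks_of(p,'tube_b')[:2]: print(m['score'],m['bbox'])
```

```text
t 8.62 pos [ 0.4842 -0.2687  0.161 ] az 84.6 tilt [-0.002  0.002 -1.   ] | turn z -0.1 shift now [ 0.0393 -0.001  -0.0089] shift after turn [ 0.0393 -0.0009 -0.009 ] rows 1.0 grip 1.004 0.0 q6 -2.03
cap [ 256  150   58   58 2442] [284.6007371  179.51228501] ((443.0250549316406, -266.09051513671875), 16.26097869873047)
0.91 [254.9, 136.7, 313.7, 207.4]
0.9 [442.2, 60.6, 560.0, 126.2]
```

Call:
drive_tool([
  [0,0,0,0.02,-0.0005,0,1],
  [0,0,0,0.02,-0.0005,0,1],
  [0,0,0,0.001,0,0.02,1],
  [0,0,0,0,0,0.035,1],
  [0,0,0,0,0,0.03,1],
  [0,0,0,0,0,0.018,1],
  [0,0,0,0,0,0,1],
  [0,0,0,0,0,0,1],
])

```text
time: 9.38
tool_pos: [0.4432, -0.2641, 0.0587]
tcp_rot: [-0.144, -3.135, -0.003]
wrist_force: [0.5, -0.7, 1.2]
width: 0.998
grip_force: 0.0
```

```bash
python3 -c "
from h import *
go(.4435,-.266,.058,84.7)"
```

```text
t 9.38 pos [ 0.4432 -0.2641  0.0587] az 84.7 tilt [-0.003  0.002 -1.   ] | turn z 0.0 shift now [-0.0005 -0.0018  0.0007] shift after turn [-0.0005 -0.0018  0.0007] rows 1.0 grip 0.998 0.0 q6 -2.07
```

Close, then lift straight up by about 80 mm.

Call:
drive_tool([
  [0,0,0,0,-0.002,0,0.5],
  [0,0,0,0,0,0,0.2],
  [0,0,0,0,0,0,0.2],
  [0,0,0,0,0,0,0.2],
  [0,0,0,0,0,0,0.2],
  [0,0,0,0,0,0,0.2],
  [0,0,0,0,0,0,0.2],
  [0,0,0,0,0,0,0.2],
], force=35)

```text
time: 10.05
tool_pos: [0.4443, -0.2683, 0.0612]
tcp_rot: [0.146, 3.136, -0.002]
wrist_force: [-0.4, -0.5, 5.4]
width: 0.319
grip_force: 35.5
```

Call:
drive_tool([
  [0,0,0,0,0,-0.015,0.2],
  [0,0,0,0,0,-0.025,0.2],
  [0,0,0,0,0,-0.025,0.2],
  [0,0,0,0,0,-0.015,0.2],
  [0,0,0,0,0,0,0.2],
])

```text
time: 10.47
tool_pos: [0.4457, -0.269, 0.1437]
tcp_rot: [0.146, 3.132, -0.005]
wrist_force: [-0.1, -0.5, -1.3]
width: 0.324
grip_force: 35.1
```

```bash
python3 -c "
from h import *
go(.612,-.0915,.138,84.7)"
```

```text
t 10.47 pos [ 0.4457 -0.269   0.1437] az 84.7 tilt [ 0.006 -0.004 -1.   ] | turn z -0.0 shift now [-0.149   0.1922  0.006 ] shift after turn [-0.1492  0.1921  0.0057] rows 5.0 grip 0.324 35.1 q6 -2.07
```

Call:
drive_tool([
  [0,0,0,-0.01,0.013,0,0.2],
  [0,0,0,-0.022,0.028,0,0.2],
  [0,0,0,-0.025,0.033,0,0.2],
  [0,0,0,-0.025,0.033,0,0.2],
  [0,0,0,-0.025,0.033,0,0.2],
  [0,0,0,-0.022,0.027,0,0.2],
  [0,0,0,-0.015,0.018,0,0.2],
  [0,0,0,-0.005,0.006,0,0.2],
])

```text
time: 11.13
tool_pos: [0.6109, -0.088, 0.138]
tcp_rot: [-0.142, -3.137, -0.002]
wrist_force: [-0.3, -0.2, -1.3]
width: 0.319
grip_force: 35.1
```

Call:
drive_tool([
  [0,0,0,0,0,0,0.2],
  [0,0,0,0,0,0,0.2],
])

```text
time: 11.3
tool_pos: [0.6083, -0.0912, 0.1383]
tcp_rot: [-0.145, -3.135, 0.0]
wrist_force: [-0.3, -0.2, -1.7]
width: 0.32
grip_force: 35.1
```

Run:
```python
from h import *
go(.612,-.0915,.070,84.7)
p=shot('wrist')
t=np.radians(84.7);Y=np.array([np.cos(t),np.sin(t)])
for m in masks_of(p,'culture_tray')[:1]:
    v,u=np.nonzero(m['mask']); w=px2w(p,np.c_[u,v],.012)[:,:2]*1000; print(m['score'],cv2.minAreaRect(w.astype(np.float32)))
i=p['color'].copy();th=np.linspace(0,2*np.pi,60);c=np.array([.6058,-.1541])+.062*Y
for r,h in((.025,.046),(.022,.046)):
    cv2.polylines(i,[w2px(p,np.c_[c+r*np.c_[np.cos(th),np.sin(th)],np.full(60,h)]).astype(np.int32)],True,(255,0,0),1)
cv2.imwrite('pics/w5.png',i[:,:,::-1])
```

```text
t 11.3 pos [ 0.6083 -0.0912  0.1383] az 84.7 tilt [-0.003  0.    -1.   ] | turn z 0.0 shift now [-0.0039  0.0001  0.0683] shift after turn [-0.0037  0.0001  0.0683] rows 2.0 grip 0.32 35.1 q6 -1.67
```

View pics/w5.png

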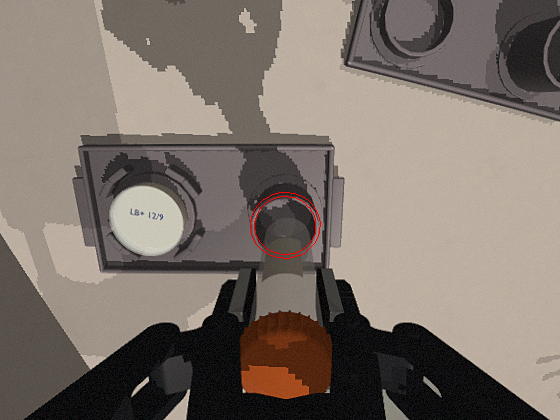

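The projected well circle at (285,224) lies on the rim of the well, and the tube is upright above it. Lowering it.

Call:
drive_tool([
  [0,0,0,-0.003,0,0,0.2],
  [0,0,0,0,0,0.015,0.2],
  [0,0,0,0,0,0.02,0.2],
  [0,0,0,0,0,0.015,0.2],
  [0,0,0,0,0,0.01,0.2],
  [0,0,0,0,0,0.006,0.2],
  [0,0,0,0,0,0,0.2],
  [0,0,0,0,0,0,0.2],
])

```text
time: 12.07
tool_pos: [0.6126, -0.092, 0.0743]
tcp_rot: [0.147, 3.138, -0.0]
wrist_force: [-0.0, -0.2, -0.0]
width: 0.322
grip_force: 35.1
```

```bash
python3 -c "
from h import *
go(.612,-.0915,.067,84.7)"
```

```text
t 12.07 pos [ 0.6126 -0.092   0.0743] az 84.6 tilt [ 0. -0. -1.] | turn z -0.1 shift now [0.0007 0.0004 0.0073] shift after turn [0.0007 0.0004 0.0073] rows 1.0 grip 0.322 35.1 q6 -1.67
```

Call:
drive_tool([
  [0,0,0,0,0,0.004,0.2],
  [0,0,0,0,0,0.003,0.2],
  [0,0,0,0,0,0,0.2],
  [0,0,0,0,0,0,0.2],
])

```text
time: 12.4
tool_pos: [0.6129, -0.0915, 0.0674]
tcp_rot: [0.146, 3.137, -0.0]
wrist_force: [0.3, -0.2, -1.0]
width: 0.321
grip_force: 35.1
```

Call:
drive_tool([
  [0,0,0,0,0,0,0.5],
  [0,0,0,0,0,0,0.8],
  [0,0,0,0,0,0,0.8],
  [0,0,0,0,0,0,0.8],
  [0,0,0,0,0,-0.02,0.9],
  [0,0,0,0,0,-0.03,0.9],
  [0,0,0,0,0,-0.035,0.9],
  [0,0,0,0,0,-0.015,0.9],
])

```text
time: 13.07
tool_pos: [0.6148, -0.0919, 0.1718]
tcp_rot: [0.146, 3.132, -0.001]
wrist_force: [1.6, -0.5, 0.4]
width: 0.903
grip_force: 0.0
```

Run:
```python
from h import *
go(.38,.22,.15,90);go(.40,.24,.14,79.5)
p=shot('wrist'); save(p,'w6.png')
```

```text
t 13.07 pos [ 0.6148 -0.0919  0.1718] az 84.7 tilt [ 0.006 -0.001 -1.   ] | turn z -5.3 shift now [0.2629 0.2888 0.0201] shift after turn [0.2348 0.3119 0.0218] rows 8.0 grip 0.903 0.0 q6 -1.67
t 13.07 pos [ 0.6148 -0.0919  0.1718] az 84.7 tilt [ 0.006 -0.001 -1.   ] | turn z 5.2 shift now [0.2449 0.3106 0.0302] shift after turn [0.2717 0.2872 0.0318] rows 8.0 grip 0.903 0.0 q6 -1.67
```

View pics/w6.png

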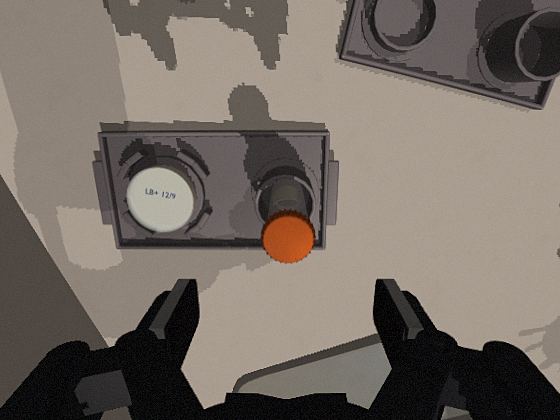

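The orange tube stands in its well at (288,237) and the dish is still on its seat, so the culture kit is done. Moving to the marker.

Call:
drive_tool([
  [0,0,0,0.015,0.015,0,1],
  [0,0,0,0.025,0.032,0,1],
  [0,0,0,0.027,0.034,0,1],
  [0,0,0,0.027,0.034,0,1],
  [0,0,0,0.027,0.034,0.005,1],
  [0,0,0,0.027,0.034,0.01,1],
  [0,0,0,0.027,0.034,0.01,1],
  [0,0,0,0.027,0.034,0.01,1],
])

```text
time: 13.78
tool_pos: [0.441, 0.1667, 0.1338]
tcp_rot: [0.147, 3.138, 0.001]
wrist_force: [0.4, 0.5, -0.2]
width: 1.001
grip_force: 0.0
```

Call:
drive_tool([
  [0,0,2.6,0.027,0.034,0.01,1],
  [0,0,2.6,0.015,0.02,0.005,1],
  [0,0,0,0,0,0,1],
  [0,0,0,0,0,0,1],
])

```text
time: 14.12
tool_pos: [0.4069, 0.222, 0.1192]
tcp_rot: [-0.282, -3.128, 0.001]
wrist_force: [0.3, -0.0, -0.7]
width: 1.001
grip_force: 0.0
```

Run:
```python
from h import *
go(.425,.26,.10,79.5)
p=shot('wrist'); i=p['color'].copy()
for m in masks_of(p,'marker')[:2]:
    v,u=np.nonzero(m['mask']); w=px2w(p,np.c_[u,v],.008)[:,:2]*1000; r=cv2.minAreaRect(w.astype(np.float32)); print(m['score'],m['bbox'],r)
    b=cv2.boxPoints(r)/1000; cv2.polylines(i,[w2px(p,np.c_[b,np.full(4,.008)]).astype(np.int32)],True,(255,0,0),1)
cv2.imwrite('pics/w7.png',i[:,:,::-1])
```

```text
t 14.12 pos [0.4069 0.222  0.1192] az 79.7 tilt [-0.001 -0.001 -1.   ] | turn z 0.2 shift now [-0.011   0.0406  0.0192] shift after turn [-0.0109  0.0406  0.0192] rows 2.0 grip 1.001 0.0 q6 -0.94
0.93 [327.6, 142.8, 355.9, 308.4] ((427.6185302734375, 259.2826232910156), (17.994787216186523, 138.59376525878906), 77.53724670410156)
```

View pics/w7.png

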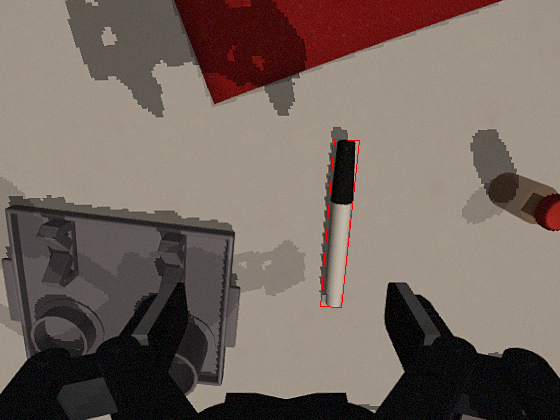

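The marker runs from (346,140) to (333,307), and the fitted box puts its centre at (0.4275, 0.2595). The vial cap is at (555,212).

Call:
drive_tool([
  [0,0,1.7,-0.007,0.02,0,0.6],
  [0,0,0,-0.007,0.021,0,0.6],
  [0,0,0,0,0,0.02,0.6],
  [0,0,0,0,0,0.03,0.6],
  [0,0,0,0,0,0.03,0.6],
  [0,0,0,0,0,0.015,0.6],
  [0,0,0,0,0,0,0.6],
  [0,0,0,0,0,0,0.6],
])

```text
time: 14.88
tool_pos: [0.4302, 0.2574, 0.0243]
tcp_rot: [-0.337, -3.122, 0.002]
wrist_force: [0.2, -0.1, 0.6]
width: 0.604
grip_force: 0.0
```

```bash
python3 -c "
from h import *
go(.4275,.2595,.004,78)"
```

```text
t 14.88 pos [0.4302 0.2574 0.0243] az 77.7 tilt [-0.002 -0.001 -1.   ] | turn z -0.3 shift now [0.0031 0.0015 0.0203] shift after turn [0.0031 0.0015 0.0203] rows 1.0 grip 0.604 0.0 q6 -0.87
```

Call:
drive_tool([
  [0,0,0,0.002,0.001,0.012,0.6],
  [0,0,0,0,0,0.007,0.6],
  [0,0,0,0,0,0,0.6],
  [0,0,0,0,0,0,0.1],
  [0,0,0,0,0,0,0.1],
  [0,0,0,0,0,0,0.1],
  [0,0,0,0,0,0,0.1],
  [0,0,0,0,0,0,0.1],
], force=35)

```text
time: 15.55
tool_pos: [0.4291, 0.2607, 0.007]
tcp_rot: [0.334, 3.122, 0.002]
wrist_force: [-0.5, -0.2, 5.9]
width: 0.163
grip_force: 34.5
```

Call:
drive_tool([
  [0,0,0,0,0,-0.015,0.1],
  [0,0,0,0,0,-0.025,0.1],
  [0,0,0,0,0,-0.025,0.1],
  [0,0,0,0,0,-0.015,0.1],
  [0,0,0,0,0,0,0.1],
])

```text
time: 15.97
tool_pos: [0.4309, 0.2617, 0.0897]
tcp_rot: [0.334, 3.118, 0.006]
wrist_force: [1.2, 0.1, 0.3]
width: 0.157
grip_force: 34.1
```

```bash
python3 -c "
from h import *
go(.418,.084,.09,-17.8)"
```

```text
t 15.97 pos [0.4309 0.2617 0.0897] az 77.8 tilt [ 0.006  0.003 -1.   ] | turn z 95.6 shift now [-0.025  -0.1764 -0.001 ] shift after turn [-0.1731  0.042  -0.0003] rows 5.0 grip 0.157 34.1 q6 -0.86
```

Call:
drive_tool([
  [0,0,6.8,0,0,0,0.1],
  [0,0,6.8,0,0,0,0.1],
  [0,0,6.8,0,0,0,0.1],
  [0,0,6.8,0,0,0,0.1],
  [0,0,6.8,0,0,0,0.1],
  [0,0,6.8,0,0,0,0.1],
  [0,0,6.8,0,0,0,0.1],
])

```text
time: 16.55
tool_pos: [0.4273, 0.2597, 0.0844]
tcp_rot: [-1.574, -2.718, 0.003]
wrist_force: [-0.1, 0.4, -0.2]
width: 0.157
grip_force: 34.1
```

Call:
drive_tool([
  [0,0,6.8,0,0,0,0.1],
  [0,0,6.8,0,0,0,0.1],
  [0,0,6.8,0,0,0,0.1],
  [0,0,6.8,0,0,0,0.1],
  [0,0,6.8,0,0,0,0.1],
  [0,0,6.8,0,0,0,0.1],
  [0,0,6.8,0,0,0,0.1],
])

```text
time: 17.13
tool_pos: [0.4272, 0.2597, 0.0843]
tcp_rot: [-2.537, -1.852, 0.003]
wrist_force: [0.6, 0.5, 0.1]
width: 0.156
grip_force: 34.1
```

Call:
drive_tool([
  [0,0,0,-0.015,0.003,0,0.1],
  [0,0,0,-0.028,0.007,0,0.1],
  [0,0,0,-0.034,0.008,0,0.1],
  [0,0,0,-0.034,0.008,0,0.1],
  [0,0,0,-0.034,0.009,0,0.1],
  [0,0,0,-0.02,0.005,0,0.1],
  [0,0,0,-0.008,0.002,0,0.1],
  [0,0,0,0,0,0,0.1],
])

```text
time: 17.8
tool_pos: [0.4155, 0.0812, 0.0848]
tcp_rot: [-2.535, -1.855, 0.002]
wrist_force: [0.2, 0.4, 0.0]
width: 0.163
grip_force: 34.1
```

Run:
```python
from h import *
go(.418,.084,.026,-17.8)
p=shot('wrist'); i=p['color'].copy()
for k,z in(('marker',.09),('sampling_tray',.012)):
  for m in masks_of(p,k)[:1]:
    v,u=np.nonzero(m['mask']); w=px2w(p,np.c_[u,v],z)[:,:2]*1000; r=cv2.minAreaRect(w.astype(np.float32)); print(k,m['score'],m['bbox'],r)
t=np.radians(72.2);Y=np.array([np.cos(t),np.sin(t)]);X=np.array([Y[1],-Y[0]]);c=np.array([.461,.070])
for y in(-.045,.045):
    b=[c-.045*X+y*Y+sx*.019*X+sy*.007*Y for sx,sy in((-1,-1),(1,-1),(1,1),(-1,1))]
    cv2.polylines(i,[w2px(p,np.c_[b,np.full(4,.032)]).astype(np.int32)],True,(255,0,0),1)
cv2.imwrite('pics/w8.png',i[:,:,::-1])
```

```text
t 17.8 pos [0.4155 0.0812 0.0848] az -17.6 tilt [-0.002 -0.    -1.   ] | turn z 0.2 shift now [0.0035 0.0016 0.0588] shift after turn [0.0035 0.0015 0.0588] rows 2.0 grip 0.163 34.1 q6 0.44
marker 0.88 [266.3, 133.5, 304.6, 396.6] ((415.4162292480469, 84.75666809082031), (131.27261352539062, 15.653536796569824), 73.34614562988281)
sampling_tray 0.9 [237.4, 61.4, 493.3, 338.5] ((463.10882568359375, 76.00940704345703), (186.03207397460938, 155.88616943359375), 70.43820190429688)
```

View pics/w8.png

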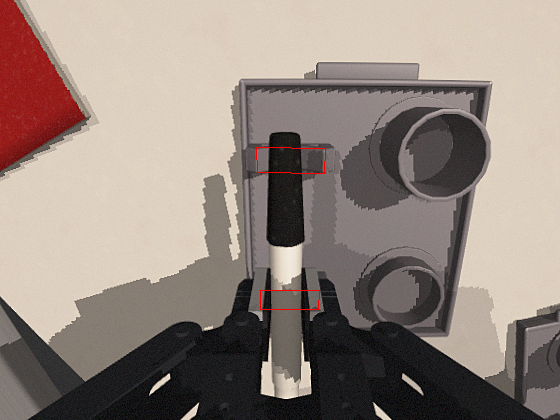

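The marker is held along the rest, between (285,133) and (283,397), and the projected blocks at (291,160) and (290,300) agree with the picture. Lowering it.

Call:
drive_tool([
  [0,0,0,0.003,0.002,0,0.1],
  [0,0,0,0,0,0.012,0.1],
  [0,0,0,0,0,0.018,0.1],
  [0,0,0,0,0,0.015,0.1],
  [0,0,0,0,0,0.008,0.1],
  [0,0,0,0,0,0,0.1],
  [0,0,0,0,0,0,0.1],
])

```text
time: 18.53
tool_pos: [0.4191, 0.0854, 0.0326]
tcp_rot: [-2.531, -1.86, 0.002]
wrist_force: [0.1, -0.1, -0.3]
width: 0.161
grip_force: 34.1
```

```bash
python3 -c "
from h import *
go(.418,.084,.025,-17.8)"
```

```text
t 18.53 pos [0.4191 0.0854 0.0326] az -17.4 tilt [-0.001 -0.    -1.   ] | turn z 0.4 shift now [-0.0017 -0.0006  0.0076] shift after turn [-0.0017 -0.0006  0.0076] rows 1.0 grip 0.161 34.1 q6 0.45
```

Call:
drive_tool([
  [0,0,0,-0.001,-0.001,0.004,0.1],
  [0,0,0,0,0,0.002,0.1],
  [0,0,0,0,0,0.001,0.1],
  [0,0,0,0,0,0,0.1],
  [0,0,0,0,0,0,0.1],
])

```text
time: 18.95
tool_pos: [0.4184, 0.0841, 0.0262]
tcp_rot: [2.532, 1.859, 0.001]
wrist_force: [0.3, 0.4, -0.6]
width: 0.158
grip_force: 34.1
```

Call:
drive_tool([
  [0,0,0,0,0,0,0.3],
  [0,0,0,0,0,0,0.4],
  [0,0,0,0,0,0,0.4],
  [0,0,0,0,0,0,0.4],
  [0,0,0,0,0,-0.02,0.4],
  [0,0,0,0,0,-0.035,0.5],
  [0,0,0,0,0,-0.035,0.8],
  [0,0,0,0,0,-0.035,1],
])

```text
time: 19.62
tool_pos: [0.4172, 0.084, 0.1518]
tcp_rot: [-2.532, -1.859, 0.002]
wrist_force: [0.7, 1.0, 0.2]
width: 0.766
grip_force: 0.0
```

Run:
```python
from h import *
go(.412,-.116,.16,-17.8);go(.40,-.116,.16,72)
p=shot('wrist'); save(p,'w9.png')
for m in masks_of(p,'marker')[:1]:
    v,u=np.nonzero(m['mask']); w=px2w(p,np.c_[u,v],.025)[:,:2]*1000; print(m['score'],m['bbox'],cv2.minAreaRect(w.astype(np.float32)))
```

```text
t 19.62 pos [0.4172 0.084  0.1518] az -17.4 tilt [-0.001 -0.    -1.   ] | turn z 0.4 shift now [-0.1924  0.055  -0.0082] shift after turn [-0.192   0.0562 -0.0082] rows 5.0 grip 0.766 0.0 q6 0.44
t 19.62 pos [0.4172 0.084  0.1518] az -17.4 tilt [-0.001 -0.    -1.   ] | turn z -89.4 shift now [-0.196   0.0435 -0.0082] shift after turn [-0.0455 -0.1955 -0.0082] rows 5.0 grip 0.766 0.0 q6 0.44
0.88 [279.0, 118.2, 297.5, 283.7] ((417.8504333496094, 83.71250915527344), (137.34161376953125, 15.67083740234375), 72.61260986328125)
```

View pics/w9.png

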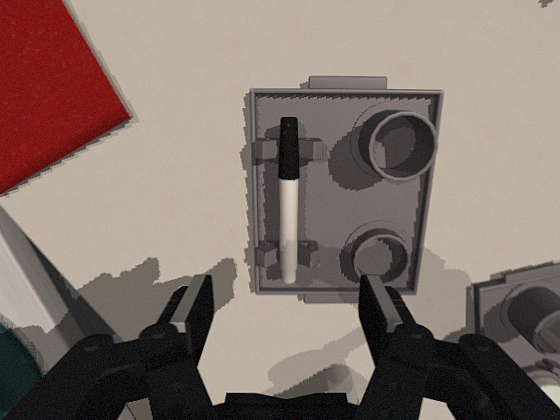

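The marker lies in both notches, crossing the blocks at (288,150) and (289,258). Now for the blue tube.

Call:
drive_tool([
  [0,0,0,-0.015,0.005,-0.01,1],
  [0,0,0,-0.03,0.009,-0.005,1],
  [0,0,0,-0.033,0.01,0,1],
  [0,0,0,-0.033,0.01,0,1],
  [0,0,0,-0.03,0.009,0,1],
  [0,0,0,-0.02,0.006,0,1],
  [0,0,0,0,0,0,1],
  [0,0,0,0,0,0,1],
])

```text
time: 20.38
tool_pos: [0.4161, -0.0848, 0.1652]
tcp_rot: [-2.534, -1.855, 0.001]
wrist_force: [-0.0, -0.5, -0.1]
width: 1.002
grip_force: 0.0
```

Run:
```python
from h import *
p=shot('wrist')
h=cv2.cvtColor(p['color'],cv2.COLOR_RGB2HSV)
o=((abs(h[...,0].astype(int)-112)<12)&(h[...,1]>150)&(h[...,2]>40)).astype(np.uint8)
n,l,st,c=cv2.connectedComponentsWithStats(o)
for j in range(1,n):
    if st[j,4]>300:
        v,u=np.nonzero(l==j); w=px2w(p,np.c_[u,v],.116)[:,:2]*1000
        r=cv2.minEnclosingCircle(w.astype(np.float32)); print('cap',st[j],c[j],r); go(r[0][0]/1000,r[0][1]/1000,.058,-17.4)
for m in masks_of(p,'tube_a')[:2]: print(m['score'],m['bbox'])
```

```text
cap [ 268  257   51   51 1911] [293.31240188 281.96755625] ((411.732177734375, -111.46160888671875), 17.53919792175293)
t 20.43 pos [ 0.4161 -0.0841  0.1653] az -17.5 tilt [-0.001  0.001 -1.   ] | turn z -0.1 shift now [-0.0275  0.0042  0.1073] shift after turn [-0.0274  0.004   0.1073] rows 3.0 grip 1.001 0.0 q6 0.05
0.93 [510.1, 119.7, 559.9, 166.5]
0.65 [266.9, 211.2, 318.1, 309.9]
```

Call:
drive_tool([
  [0,0,0,-0.015,0.0025,0,1],
  [0,0,0,-0.014,0.0025,0,1],
  [0,0,0,0,0,0.01,1],
  [0,0,0,0,0,0.03,1],
  [0,0,0,0,0,0.035,1],
  [0,0,0,0,0,0.022,1],
  [0,0,0,0,0,0.005,1],
  [0,0,0,0,0,0,1],
])

```text
time: 21.15
tool_pos: [0.4103, -0.1114, 0.0614]
tcp_rot: [-2.527, -1.858, 0.005]
wrist_force: [-0.1, 0.4, 0.9]
width: 1.002
grip_force: 0.0
```

Call:
drive_tool([
  [0,0,0,0,0,0,1],
])

```text
time: 21.23
tool_pos: [0.413, -0.1126, 0.0641]
tcp_rot: [-2.531, -1.86, -0.0]
wrist_force: [0.6, 0.2, 1.1]
width: 0.999
grip_force: 0.0
```

```bash
python3 -c "
from h import *
go(.412,-.1135,.058,-17.5)"
```

```text
t 21.23 pos [ 0.413  -0.1126  0.0641] az -17.4 tilt [ 0.  0. -1.] | turn z 0.1 shift now [-0.0012 -0.0007  0.0061] shift after turn [-0.0012 -0.0007  0.0061] rows 1.0 grip 0.999 0.0 q6 -0.02
```

Call:
drive_tool([
  [0,0,0,-0.001,-0.001,0.004,0.6],
  [0,0,0,0,0,0,0.2],
  [0,0,0,0,0,0,0.2],
  [0,0,0,0,0,0,0.2],
  [0,0,0,0,0,0,0.2],
  [0,0,0,0,0,0,0.2],
  [0,0,0,0,0,0,0.2],
  [0,0,0,0,0,0,0.2],
], force=35)

```text
time: 21.9
tool_pos: [0.4122, -0.1143, 0.0607]
tcp_rot: [2.531, 1.858, 0.002]
wrist_force: [1.3, -0.8, 6.3]
width: 0.322
grip_force: 34.9
```

Call:
drive_tool([
  [0,0,0,0,0,-0.015,0.2],
  [0,0,0,0,0,-0.025,0.2],
  [0,0,0,0,0,-0.025,0.2],
  [0,0,0,0,0,-0.01,0.2],
  [0,0,0,0,0,0,0.2],
])

```text
time: 22.32
tool_pos: [0.4134, -0.1147, 0.1374]
tcp_rot: [2.529, 1.856, 0.005]
wrist_force: [1.0, -0.4, -0.7]
width: 0.323
grip_force: 34.6
```

```bash
python3 -c "
from h import *
go(.510,.106,.14,-17.5)"
```

```text
t 22.32 pos [ 0.4134 -0.1147  0.1374] az -17.4 tilt [ 0.005 -0.002 -1.   ] | turn z 0.1 shift now [ 0.2395  0.0261 -0.0025] shift after turn [ 0.2395  0.0258 -0.0026] rows 6.0 grip 0.323 34.6 q6 -0.02
```

Call:
drive_tool([
  [0,0,0,0.015,0.002,-0.002,0.2],
  [0,0,0,0.03,0.003,0,0.2],
  [0,0,0,0.035,0.004,0,0.2],
  [0,0,0,0.036,0.004,0,0.2],
  [0,0,0,0.036,0.004,0,0.2],
  [0,0,0,0.036,0.004,0,0.2],
  [0,0,0,0.03,0.003,0,0.2],
  [0,0,0,0.018,0.002,0,0.2],
])

```text
time: 22.98
tool_pos: [0.5066, 0.1061, 0.1347]
tcp_rot: [-2.529, -1.861, 0.002]
wrist_force: [0.3, -0.4, -1.2]
width: 0.321
grip_force: 34.5
```

Call:
drive_tool([
  [0,0,0,0.003,0,0,0.2],
  [0,0,0,0,0,0,0.2],
  [0,0,0,0,0,0,0.2],
])

```text
time: 23.23
tool_pos: [0.5064, 0.1057, 0.1352]
tcp_rot: [-2.531, -1.859, 0.005]
wrist_force: [0.4, 0.0, -1.3]
width: 0.328
grip_force: 34.5
```

Run:
```python
from h import *
go(.5105,.1065,.067,-17.5)
p=shot('wrist'); i=p['color'].copy()
t=np.radians(72.2);Y=np.array([np.cos(t),np.sin(t)]);X=np.array([Y[1],-Y[0]]);c=np.array([.461,.070])
th=np.linspace(0,2*np.pi,60)
for x,y,h in((.036,.05,.046),(.036,-.05,.022)):
  for r in(.025,.022):
    cv2.polylines(i,[w2px(p,np.c_[c+x*X+y*Y+r*np.c_[np.cos(th),np.sin(th)],np.full(60,h)]).astype(np.int32)],True,(255,0,0),1)
cv2.imwrite('pics/w10.png',i[:,:,::-1])
```

```text
t 23.23 pos [0.5064 0.1057 0.1352] az -17.4 tilt [-0.003 -0.001 -1.   ] | turn z 0.1 shift now [0.0022 0.0039 0.0682] shift after turn [0.002  0.0037 0.0682] rows 2.0 grip 0.328 34.5 q6 0.46
```

View pics/w10.png

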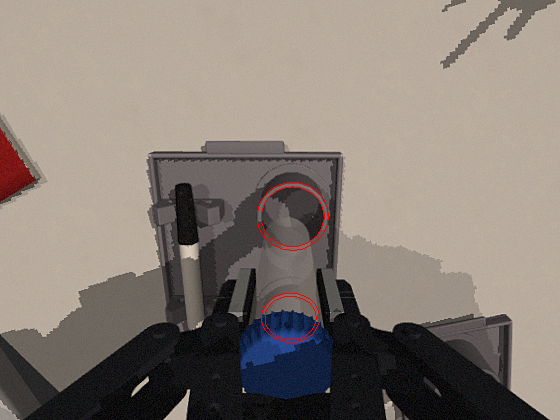

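The projected circle at (292,216) lies on the tall well, and the tube hangs upright. Lowering it.

Call:
drive_tool([
  [0,0,0,0.001,0.003,0,0.2],
  [0,0,0,0,0,0.015,0.2],
  [0,0,0,0,0,0.02,0.2],
  [0,0,0,0,0,0.015,0.2],
  [0,0,0,0,0,0.009,0.2],
  [0,0,0,0,0,0.004,0.2],
  [0,0,0,0,0,0,0.2],
  [0,0,0,0,0,0,0.2],
])

```text
time: 23.95
tool_pos: [0.5113, 0.106, 0.0743]
tcp_rot: [2.533, 1.858, 0.001]
wrist_force: [-0.1, 0.3, -0.4]
width: 0.323
grip_force: 34.5
```

```bash
python3 -c "
from h import *
go(.5105,.1065,.067,-17.5)"
```

```text
t 23.95 pos [0.5113 0.106  0.0743] az -17.5 tilt [ 0.001  0.    -1.   ] | turn z 0.0 shift now [ 0.0002 -0.0009  0.0073] shift after turn [ 0.0002 -0.0009  0.0073] rows 1.0 grip 0.323 34.5 q6 0.46
```

Call:
drive_tool([
  [0,0,0,0,0,0.004,0.2],
  [0,0,0,0,0,0.003,0.2],
  [0,0,0,0,0,0,0.2],
  [0,0,0,0,0,0,0.2],
])

```text
time: 24.28
tool_pos: [0.511, 0.1064, 0.067]
tcp_rot: [2.532, 1.859, 0.0]
wrist_force: [0.8, 0.4, -0.5]
width: 0.319
grip_force: 34.6
```

Call:
drive_tool([
  [0,0,0,0,0,0,0.5],
  [0,0,0,0,0,0,0.8],
  [0,0,0,0,0,0,0.8],
  [0,0,0,0,0,0,0.8],
  [0,0,0,0,0,-0.02,0.9],
  [0,0,0,0,0,-0.03,0.9],
  [0,0,0,0,0,-0.03,0.9],
  [0,0,0,0,0,-0.012,0.9],
])

```text
time: 24.95
tool_pos: [0.5134, 0.1067, 0.1632]
tcp_rot: [2.53, 1.858, 0.009]
wrist_force: [1.4, -0.3, 0.9]
width: 0.899
grip_force: 0.0
```

Run:
```python
from h import *
go(.42,.36,.12,-17.5);go(.41,.12,.16,-17.5)
p=shot('wrist'); save(p,'w11.png')
```

```text
t 24.95 pos [0.5134 0.1067 0.1632] az -17.4 tilt [ 0.006  0.001 -1.   ] | turn z 0.1 shift now [ 0.2135 -0.1652  0.0428] shift after turn [ 0.2135 -0.1652  0.0432] rows 6.0 grip 0.899 0.0 q6 0.46
t 24.95 pos [0.5134 0.1067 0.1632] az -17.4 tilt [ 0.006  0.001 -1.   ] | turn z 0.1 shift now [-0.0183 -0.1026  0.0025] shift after turn [-0.0184 -0.1026  0.0032] rows 3.0 grip 0.899 0.0 q6 0.46
```

View pics/w11.png

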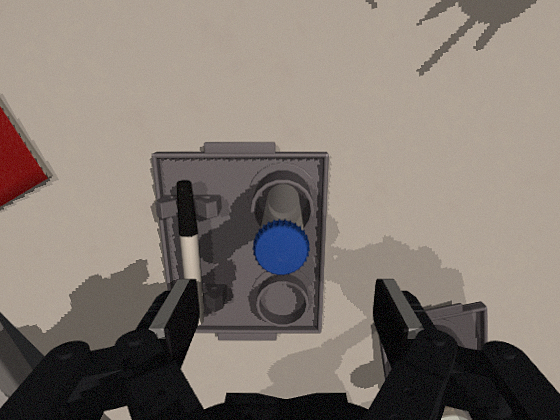

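The blue tube stands in the tall well at (281,247) and the marker is undisturbed. On to the vial, staying low and to the near side of the lamp.

Call:
drive_tool([
  [0,0,0,-0.003,-0.02,0,1],
  [0,0,0,-0.006,-0.034,0,1],
  [0,0,0,-0.006,-0.034,0,1],
  [0,0,0,0.01,-0.02,0.005,1],
  [0,0,0,0.03,-0.009,0.006,1],
  [0,0,0,0.033,-0.009,0.006,1],
  [0,0,0,0.033,-0.009,0.006,1],
  [0,0,0,0.033,-0.009,0.006,1],
])

```text
time: 25.67
tool_pos: [0.4097, 0.2688, 0.1284]
tcp_rot: [-2.533, -1.859, 0.001]
wrist_force: [0.7, -0.7, 1.2]
width: 1.001
grip_force: 0.0
```

Call:
drive_tool([
  [0,0,0,0.033,-0.009,0.006,1],
  [0,0,0,0.033,-0.009,0.006,1],
  [0,0,0,0.015,0,0,1],
  [0,0,0,0,0,0,1],
  [0,0,0,0,0,0,1],
])

```text
time: 26.08
tool_pos: [0.4169, 0.3504, 0.1163]
tcp_rot: [2.53, 1.861, -0.004]
wrist_force: [0.1, -0.1, 0.2]
width: 1.003
grip_force: 0.0
```

Run:
```python
from h import *
p=shot('wrist')
h=cv2.cvtColor(p['color'],cv2.COLOR_RGB2HSV)
hh=h[...,0].astype(int)
o=(((hh<8)|(hh>172))&(h[...,1]>140)&(h[...,2]>60)).astype(np.uint8)
for m in masks_of(p,'vial')[:2]:
    print(m['score'],m['bbox'])
    v,u=np.nonzero(m['mask']&(o>0)); w=px2w(p,np.c_[u,v],.062)[:,:2]*1000
    r=cv2.minEnclosingCircle(w.astype(np.float32)); print(r); go(r[0][0]/1000,r[0][1]/1000,.021,-17.4)
go(.421,.391,.021,-17.4)
```

```text
0.89 [251.3, 135.9, 296.9, 189.0]
((421.80572509765625, 394.5972595214844), 11.361918449401855)
t 26.18 pos [0.417  0.3492 0.1168] az -17.4 tilt [-0.002 -0.002 -1.   ] | turn z -0.0 shift now [ 0.0449 -0.0089  0.0957] shift after turn [ 0.0447 -0.009   0.0958] rows 3.0 grip 0.993 0.0 q6 0.96
t 26.18 pos [0.417  0.3492 0.1168] az -17.4 tilt [-0.002 -0.002 -1.   ] | turn z -0.0 shift now [ 0.0413 -0.0086  0.0958] shift after turn [ 0.0411 -0.0087  0.0958] rows 3.0 grip 0.993 0.0 q6 0.96
```

Call:
drive_tool([
  [0,0,0,0.022,-0.004,0,1],
  [0,0,0,0.021,-0.004,0,1],
  [0,0,0,0,0,0.01,1],
  [0,0,0,0,0,0.03,1],
  [0,0,0,0,0,0.03,1],
  [0,0,0,0,0,0.018,1],
  [0,0,0,0,0,0,1],
  [0,0,0,0,0,0,1],
])

```text
time: 26.85
tool_pos: [0.4219, 0.3916, 0.0285]
tcp_rot: [2.533, 1.857, -0.006]
wrist_force: [-0.4, -0.7, 0.8]
width: 0.997
grip_force: 0.0
```

```bash
python3 -c "
from h import *
go(.4215,.393,.022,-17.4)"
```

```text
t 26.85 pos [0.4219 0.3916 0.0285] az -17.5 tilt [-0.003 -0.003 -1.   ] | turn z -0.1 shift now [ 0.0013 -0.0008  0.0065] shift after turn [ 0.0012 -0.0008  0.0065] rows 1.0 grip 0.997 0.0 q6 1.01
```

Call:
drive_tool([
  [0,0,0,0.001,0,0.005,0.6],
  [0,0,0,0,0,0,0.2],
  [0,0,0,0,0,0,0.2],
  [0,0,0,0,0,0,0.2],
  [0,0,0,0,0,0,0.2],
  [0,0,0,0,0,0,0.2],
  [0,0,0,0,0,0,0.2],
  [0,0,0,0,0,0,0.2],
], force=35)

```text
time: 27.52
tool_pos: [0.4239, 0.3955, 0.026]
tcp_rot: [-2.532, -1.859, -0.003]
wrist_force: [-1.1, -0.1, 6.0]
width: 0.306
grip_force: 34.3
```

Call:
drive_tool([
  [0,0,0,0,0,-0.015,0.2],
  [0,0,0,0,0,-0.025,0.2],
  [0,0,0,0,0,-0.025,0.2],
  [0,0,0,0,0,-0.01,0.2],
  [0,0,0,0,0,0,0.2],
])

```text
time: 27.93
tool_pos: [0.4253, 0.3966, 0.1031]
tcp_rot: [-2.532, -1.859, -0.01]
wrist_force: [0.0, 0.6, -0.6]
width: 0.301
grip_force: 34.5
```

```bash
python3 -c "
from h import *
go(.385,.09,.105,-17.5);go(.480,.0115,.105,-17.5)"
```

```text
t 27.93 pos [0.4253 0.3966 0.1031] az -17.4 tilt [ 0.005  0.004 -1.   ] | turn z 0.1 shift now [-0.3046  0.0533 -0.0034] shift after turn [-0.3045  0.0537 -0.0019] rows 8.0 grip 0.301 34.5 q6 1.01
t 27.93 pos [0.4253 0.3966 0.1031] az -17.4 tilt [ 0.005  0.004 -1.   ] | turn z 0.1 shift now [-0.351   0.1675 -0.0033] shift after turn [-0.3508  0.168  -0.0019] rows 9.0 grip 0.301 34.5 q6 1.01
```

Call:
drive_tool([
  [0,0,0,-0.015,0.003,0,0.2],
  [0,0,0,-0.03,0.008,0,0.2],
  [0,0,0,-0.036,0.01,0,0.2],
  [0,0,0,-0.036,0.01,0,0.2],
  [0,0,0,-0.036,0.01,0,0.2],
  [0,0,0,-0.036,0.01,0,0.2],
  [0,0,0,-0.036,0.01,0,0.2],
  [0,0,0,-0.036,0.01,0,0.2],
])

```text
time: 28.6
tool_pos: [0.4102, 0.122, 0.0976]
tcp_rot: [-2.531, -1.859, 0.006]
wrist_force: [-0.1, 0.7, 0.6]
width: 0.304
grip_force: 34.5
```

Call:
drive_tool([
  [0,0,0,-0.036,0.01,0,0.2],
  [0,0,0,-0.036,0.01,0,0.2],
  [0,0,0,-0.018,0.02,0,0.2],
  [0,0,0,0,0.025,0,0.2],
  [0,0,0,0,0.02,0,0.2],
  [0,0,0,0,0.01,0,0.2],
  [0,0,0,0,0,0,0.2],
  [0,0,0,0,0,0,0.2],
])

```text
time: 29.27
tool_pos: [0.4748, 0.0102, 0.0983]
tcp_rot: [-2.531, -1.857, 0.005]
wrist_force: [-1.1, -0.2, -0.4]
width: 0.307
grip_force: 34.5
```

Run:
```python
from h import *
go(.480,.0115,.033,-17.5)
p=shot('wrist'); i=p['color'].copy()
t=np.radians(72.2);Y=np.array([np.cos(t),np.sin(t)]);X=np.array([Y[1],-Y[0]]);c=np.array([.461,.070])
th=np.linspace(0,2*np.pi,60)
for r in(.025,.022):
    cv2.polylines(i,[w2px(p,np.c_[c+.036*X-.05*Y+r*np.c_[np.cos(th),np.sin(th)],np.full(60,.022)]).astype(np.int32)],True,(255,0,0),1)
cv2.imwrite('pics/w12.png',i[:,:,::-1])
```

```text
t 29.27 pos [0.4748 0.0102 0.0983] az -17.4 tilt [-0.004  0.    -1.   ] | turn z 0.1 shift now [0.0029 0.0048 0.0653] shift after turn [0.0028 0.0046 0.0653] rows 2.0 grip 0.307 34.5 q6 0.27
```

View pics/w12.png

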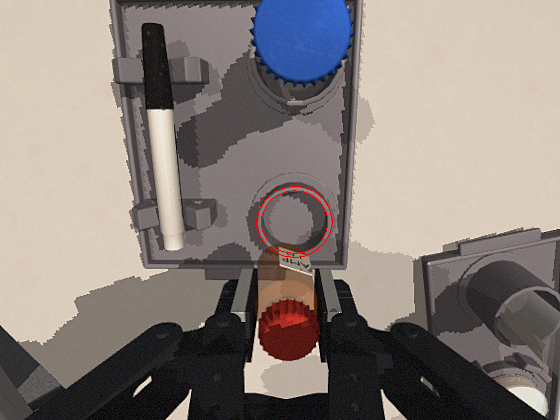

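The projected circle at (294,221) lies on the low well, and the vial is upright. The marker and the blue tube are in place. Lowering the vial.

Call:
drive_tool([
  [0,0,0,0.002,0.003,0,0.2],
  [0,0,0,0,0,0.012,0.2],
  [0,0,0,0,0,0.018,0.2],
  [0,0,0,0,0,0.015,0.2],
  [0,0,0,0,0,0.01,0.2],
  [0,0,0,0,0,0.004,0.2],
  [0,0,0,0,0,0,0.2],
  [0,0,0,0,0,0,0.2],
])

```text
time: 29.98
tool_pos: [0.4801, 0.0115, 0.0411]
tcp_rot: [2.532, 1.86, 0.0]
wrist_force: [-0.4, -0.3, -1.0]
width: 0.307
grip_force: 34.5
```

```bash
python3 -c "
from h import *
go(.480,.0115,.0325,-17.5)"
```

```text
t 29.98 pos [0.4801 0.0115 0.0411] az -17.4 tilt [ 0.  0. -1.] | turn z 0.1 shift now [ 0.     -0.0001  0.0086] shift after turn [ 0.     -0.0001  0.0086] rows 1.0 grip 0.307 34.5 q6 0.28
```

Call:
drive_tool([
  [0,0,0,0,0,0.005,0.2],
  [0,0,0,0,0,0.003,0.2],
  [0,0,0,0,0,0,0.2],
  [0,0,0,0,0,0,0.2],
])

```text
time: 30.32
tool_pos: [0.48, 0.0112, 0.0329]
tcp_rot: [2.532, 1.859, 0.0]
wrist_force: [0.2, -0.2, -0.1]
width: 0.298
grip_force: 34.5
```

Call:
drive_tool([
  [0,0,0,0,0,0,0.4],
  [0,0,0,0,0,0,0.6],
  [0,0,0,0,0,0,0.6],
  [0,0,0,0,0,0,0.6],
  [0,0,0,0,0,-0.02,0.6],
  [0,0,0,0,0,-0.03,0.6],
  [0,0,0,0,0,-0.035,0.6],
  [0,0,0,0,0,-0.035,0.6],
])

```text
time: 30.98
tool_pos: [0.479, 0.0112, 0.1535]
tcp_rot: [-2.531, -1.858, 0.002]
wrist_force: [0.1, -0.9, 0.6]
width: 0.602
grip_force: 0.0
```

Call:
drive_tool([
  [0,0,0,-0.02,-0.01,-0.01,0.6],
  [0,0,0,-0.035,-0.01,0,0.6],
  [0,0,0,-0.035,-0.01,0,0.6],
  [0,0,0,-0.02,0,0,0.6],
  [0,0,0,0,0,0,0.6],
])

```text
time: 31.4
tool_pos: [0.417, -0.0872, 0.1631]
tcp_rot: [2.534, 1.855, -0.001]
wrist_force: [0.9, 1.4, 0.3]
width: 0.599
grip_force: 0.0
```

Run:
```python
from h import *
p=shot('wrist'); q=shot('top')
cv2.imwrite('pics/w13.png',np.vstack([p['color'][:, :],cv2.resize(q['color'][150:285,280:480],(560,378),interpolation=2)])[:,:,::-1][:, :])
i=cv2.imread('pics/w13.png'); cv2.imwrite('pics/w13.png',cv2.resize(i,None,fx=.75,fy=.75)); print(status.read_state()['time'])
```

```text
31.5
```

View pics/w13.png

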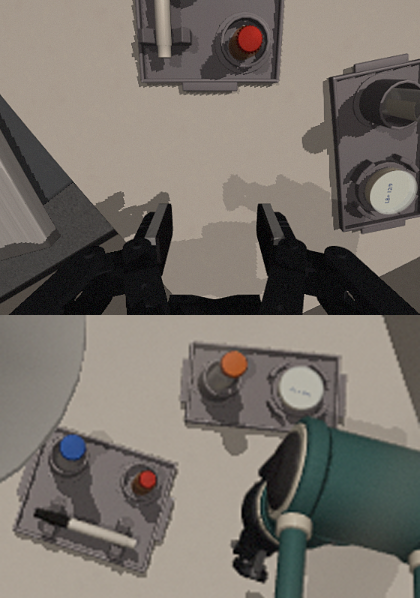

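The picture shows all five items in place: orange tube and dish in the culture tray, and marker, blue tube and red-capped vial in the sampling tray. The gripper is clear of everything, so I'm handing in.

```bash
python3 -c "
from h import *
print(workorder.finish_job())"
```

```text
the job is handed in; nothing more can be done
None
```

Both kits are made up in the order asked and handed in at about 31.5 s: culture kit with the dish and orange-cap tube, sampling kit with the marker, blue-cap tube and vial, and the arm never touched the flask, beaker or tape.

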